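# Load the spice mill and hold it at its third click

## Task

Pick up the slim grinding jar (the one with the narrow grey foot), lower it upright, foot down, fully home into the steel ring on top of the white spice mill, and let go of it; do not drop it in. Only then, with the fingers, press the thumb bar of the mill's spring-return dial down past its first two clicks to the third and hold it there, not on to the end stop: finish while still holding it down, since it springs back if released. Leave the jar seated and the other things on the worktop where they are.

Things in the scene. Friction and masses are not known exactly. Their poses are not given: they have to be found in the camera images.
- grind_jar: Slim grinding jar, loose, upright: grey foot 36 mm diameter, 24 mm high (bottom edge chamfered 4 mm), then a straight glass body 46 mm diameter from 24 to 86 mm, then a red screw-top lid, same diameter, 86 to 102 mm (top). 0.11 to 0.23 kg. Origin: centre of the foot's underside; z up its axis. Grip it across the glass body.
- mill: Spice mill, fixed, white housing 130 mm (x) by 145 mm (y from -70 to +75 mm), top at 90 mm, turned up to 0.4 rad about z. Origin on the worktop, z up. Steel ring on top at (0, 30 mm). Black dial (radius 24 mm, 16 mm thick) on the upright -y side; its axis is level, along the mill's y, through (0, -70, 65 mm). Its thumb bar is on the -x side.
- ring_floor (a point): Centre of the seat in the mill's steel ring: the housing top on which the jar's foot stands when home (jar origin here). The ring rises 20 mm above it, inner diameter 41 mm, outer 58 mm. Axes as the mill's.
- thumb_bar (a point): Middle of the dial's thumb bar: black round bar, 18 mm diameter, 44 mm long, along the mill's y, on an arm 70 mm from the dial's axis. In the mill's frame: x = -70 mm * cos(0.45 - joint), y = -100 mm, z = 65 mm + 70 mm * sin(0.45 - joint): at rest 95 mm high, the arm sloping up towards -x; pressed straight down, it turns the dial.
- dial (a joint): Turn of the dial (rad): 0 at rest, bar up; grows as the bar is pressed down. Clicks at 0.3, 0.6, 0.9 (first, second, third; bar centre about 75, 55, 35 mm above the worktop), end stop at 1.15 (20 mm). A spring drives it back to 0, also from the clicks; pressing takes 2 to 5 N at first, 5 to 11 N near the third, rippling at each click.
- spice_jar: Bystander: wide glass spice jar with red lid, no foot, 68 mm diameter, 72 mm high, loose, origin under its centre.
- canister: Bystander: aluminium canister, 66 mm diameter, 92 mm high, loose, origin under its centre.
- saucer: Bystander: blue saucer, 150 mm diameter, 18 mm high, loose, origin under its centre.
- ladle: Bystander: steel ladle lying loose, origin under the 84 mm wide, 30 mm high cup; the handle runs 290 mm along its -x.
Mind the look-alikes: they are no part of the job. Several things look just like the mill: the one meant starts farthest to the robot's right. What is shaped like the grind_jar but yellow is not meant.

How it is judged (in metres and radians):
On the way, in this order (a step that is already met when the one before it is completed fails the run):
1. the grinding jar stands fully home and upright in the mill's ring, let go, the dial not yet pressed (horizontal distance between grind_jar and ring_floor below 0.0045 m and z of grind_jar in the frame of ring_floor below 0.004 m and angle between grind_jar's own z axis and vertical below 0.07 rad and contact force between the fingers and grind_jar below 0.1 N and value of joint dial below 0.2 rad), for 0.3 s.
2. the dial is pressed to its third click by the fingers (value of joint dial between 0.78 and 1.02 rad and contact force between the fingers and dial above 1 N), for 0.5 s.
At the end, for the whole second after the job is handed in: The grinding jar stands in the ring (within 4.5 mm of its centre and 4 mm of its seat, tilt under 0.07 rad), not touched by the fingers; the dial is held still by the fingers (over 1 N) in its third notch, joint between 0.78 and 1.02 rad, and the program ends in that hold (all of step 2 and horizontal distance between grind_jar and ring_floor below 0.0045 m and z of grind_jar in the frame of ring_floor below 0.004 m and angle between grind_jar's own z axis and vertical below 0.07 rad and contact force between the fingers and grind_jar below 0.1 N and velocity of joint dial between -0.1 and 0.1 rad/s and contact force between grind_jar and dial below 0.2 N); the arm keeps its last pose, push and grip.
It fails at once if the dial is pressed (over 0.2 rad) while the jar is not home in the ring (value of joint dial above 0.2 rad and (horizontal distance between grind_jar and ring_floor above 0.007 m or z of grind_jar in the frame of ring_floor above 0.008 m)).
It fails at once if the jar is dropped into the ring instead of being lowered (contact force between the fingers and grind_jar below 0.05 N and horizontal distance between grind_jar and ring_floor below 0.03 m and z of grind_jar in the frame of ring_floor above 0.005 m and linear speed of grind_jar above 0.25 m/s).
It fails at once if the spice jar, canister, saucer or ladle is moved by more than 30 mm (distance of any of spice_jar, canister, saucer, ladle from where it was at the start of the episode above 0.03 m).
It also fails if it takes over 58 s, if anything falls off the work surface, if the arm or the gripper's body presses on something with over 40 N, if the wrist force passes 120 N, or if a joint passes its speed limit or range.

## Robot

A 7-joint arm with a two-finger parallel gripper is mounted at the origin on the work surface. World frame = base frame: x ahead of the robot, y to its left, z up, the work surface at z = 0. Lengths are in mm, angles in rad, forces in N, time in s.
With the tool pointing down it reaches from about 400 to 875 mm from the base axis. Payload 4.4 kg.
Tool frame: the origin (TCP) lies midway between the tips of the shut fingers; the grasp point (between the pads) lies 19 mm behind it; z points along the fingers, y is the line along which they close (so a half turn about z gives the same grasp; the last joint's range is limited). The gripper opens to 85 mm and grips with 20 to 120 N. Pads are 22 mm wide; open, the fingers measure 114 mm over their backs; the gripper's body (76 mm by 85 mm) begins 54 mm behind the grasp point. The pads swing forward as they close: fully open they stand 13 mm farther back than shut.
Start: joints at [-1.326, 0.628, 0.038, 1.517, -0.027, 0.996, -0.02], TCP at [198.759, 618.88, 231.313] pointing down, gripper open.
Joint ranges: [-3.06, 3.06], [-0.37, 2.12], [-1.25, 1.32], [0.18, 2.47], [-1.1, 4.24], [0.23, 1.98], [-2.94, 2.94]. Speed limits (rad/s): [2.57, 2.57, 3.14, 3.14, 3.14, 3.14, 3.14].

## Interface

Orientations are given as [roll, pitch, yaw] about the fixed x, y, z axes, in that order (R = Rz(yaw) Ry(pitch) Rx(roll)).
In Python, from cell import ctrl, get_image, get_calibration gives the robot as it stands.
- The arm moves only by the shell command python3 -m creep 'ROWS'. ROWS is JSON, a list of rows, each an object of numbers: "dx", "dy", "dz": the shift along the world's x, y, z normalised to -1 to 1, where 1 is 0.4 m; "rx", "ry", "rz": the turn, a rotation vector about the world's x, y, z normalised to -1 to 1, where 1 is 2 pi rad; "grip": the closure, from -1 (fully open) to 1 (shut). A call has exactly 5 rows; each row is the pose to reach, as a shift and turn from the pose commanded when the call began, turning the shorter way round; what a row does not reach only later rows make up. A row lasts 1/8 s, in which the tool goes at most 62.5 mm and 10.7 degrees, less where a joint would pass 70% of its speed; a pose out of reach is approached as far as the arm can. A call with a number of a shift or a turn outside -1 to 1 is refused whole. A call with a gripper value outside its range is refused whole. The fingers move at their own pace and stop on an object; the grip force is fixed at half the most. Time passes only in rows, so rows that repeat a pose let the fingers close, or fill a call up. It gives the time, the measured TCP pose, the force, the opening and the grip force at its end, in the units of the state.
- ctrl.read_state(): the state, without advancing time (a new reading comes with each control period).
- get_image(name): name is "scene" or "top"; returns the picture (480x640x3 uint8, red, green, blue); there is no depth.
- get_calibration(name): a dict with "mtx" (3x3 intrinsics, pixels), "world_from_camera" (4x4, takes a point from camera to world coordinates). Camera axes: x right, y down, z forward; pixel columns grow to the right and rows downward; lengths in mm; the calibration is good to about 2 mm. A picture is of the moment at which its call begins. get_calibration takes no time and is no camera call.
- ctrl.finish_job(): hands the job in; it is judged then, once.
The state is a dict: "clock": time; "qpos": joint angles; "qd": joint speeds; "tau": joint torques, N m; "eef_pos": TCP position; "tool_rot": TCP orientation; "force": force on the tool from outside, world axes, zero at the start; "torque": the same for the moment, N m; "width": finger opening in mm; "gripper_force": force on a finger pad.
Only numpy, scipy, OpenCV 4.12 (cv2) and the standard library are available. Lean on these libraries where they do the work, as an engineer would, in place of code of your own. Each camera call takes 0.05 s, during which the arm holds its last target. There are 200 camera calls.

## Working session

There is one attempt and no reset: what is moved stays moved. The work goes in short steps, Python scripts to look and compute and a shell command to move; the robot and the scene stay as the last step left them, time stands still between calls to the robot, and variables do not carry over. Pictures are saved under pics/ and viewed, at most 10 in all, crops included, and the job is handed in when it is done.

```bash
ls; mkdir -p pics; python3 - <<'E'
from cell import ctrl,get_image,get_calibration
import cv2,numpy as np
for n in("scene","top"):
    im=get_image(n);cv2.imwrite(f"pics/{n}0.png",im[:,:,::-1]);c=get_calibration(n);print(n,np.round(c["mtx"],1).tolist(),np.round(c["world_from_camera"],3).tolist())
s=ctrl.read_state();print(s)
E
```

```text
pics
scene [[481.4, 0.0, 317.0], [0.0, 481.4, 234.4], [0.0, 0.0, 1.0]] [[0.849, 0.438, -0.294, 748.345], [0.528, -0.72, 0.451, -285.554], [-0.014, -0.538, -0.843, 785.158], [0.0, 0.0, 0.0, 1.0]]
top [[455.4, 0.0, 320.7], [0.0, 455.4, 244.1], [0.0, 0.0, 1.0]] [[0.083, -0.976, 0.2, 329.762], [-0.997, -0.082, 0.014, 77.516], [0.003, -0.201, -0.98, 1038.327], [0.0, 0.0, 0.0, 1.0]]
{'clock': 0.1, 'qpos': array([-1.32578365,  0.6292289 ,  0.03843532,  1.51827269, -0.02700074,
        0.99625943, -0.02002544]), 'qd': array([ 3.86090017e-04, -1.74636781e-03,  1.58557039e-04, -1.34154093e-03,
       -1.81582014e-03,  6.52892788e-05, -7.87102547e-04]), 'tau': array([ 4.30678032e-03, -5.64519989e+01,  1.23060074e+00, -1.93969846e+01,
        1.11204351e-02,  5.44238894e-03, -1.31385164e-05]), 'eef_pos': array([198.5891299 , 618.34650322, 230.49538   ]), 'tool_rot': array([-3.13994185e+00,  8.88772265e-06,  2.83076167e+00]), 'force': array([ 0.77347967, -0.34637242, -0.97728719]), 'torque': array([-2.84391278e-02, -9.62630564e-05,  1.74920392e-02]), 'gripper_force': 0.0, 'width': 85.17261227127723}
```

View pics/scene0.png

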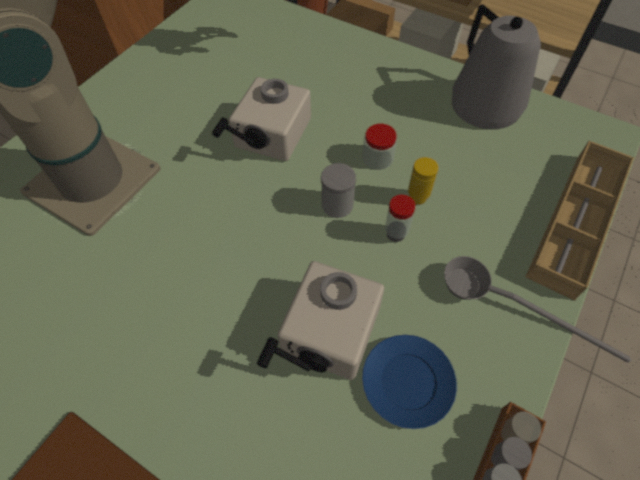

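View pics/top0.png

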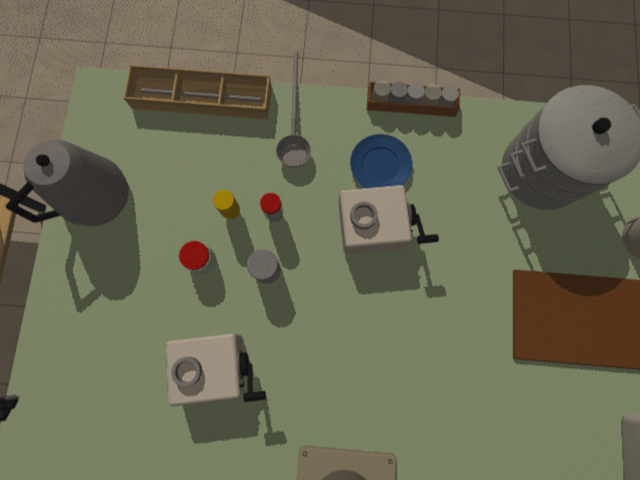

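Candidates: the mill look-alikes are at top (203,370) and (375,218). The second is farthest to the robot's right (−y, image right), so it is the one meant. The slim jars are at top (271,204) with a red lid, and (227,203), which is yellow and not meant. The wide red-lidded jar at (195,256) is the bystander spice jar. I'll confirm this in one crop and measure.

```bash
cat > h.py <<'E'
from cell import ctrl,get_image,get_calibration
import cv2,numpy as np
C={n:get_calibration(n) for n in("scene","top")}
def ray(n,p):
    T=C[n]["world_from_camera"];d=T[:3,:3]@np.linalg.inv(C[n]["mtx"])@np.array([p[0],p[1],1.]);return T[:3,3],d
def onz(n,p,z):
    o,d=ray(n,p);return o+d*(z-o[2])/d[2]
def tri(p,q):
    A=[];b=[]
    for n,x in(("scene",p),("top",q)):
        o,d=ray(n,x);d=d/np.linalg.norm(d);M=np.eye(3)-np.outer(d,d);A.append(M);b.append(M@o)
    return np.linalg.lstsq(np.vstack(A),np.hstack(b),rcond=None)[0]
def proj(n,P):
    T=np.linalg.inv(C[n]["world_from_camera"]);c=T[:3,:3]@np.array(P,float)+T[:3,3];c=C[n]["mtx"]@c;return c[:2]/c[2]
def red(n,im,roi):
    x0,y0,x1,y1=roi;h=cv2.cvtColor(im,cv2.COLOR_RGB2HSV);m=(((h[...,0]<8)|(h[...,0]>172))&(h[...,1]>150)&(h[...,2]>70)).astype(np.uint8)
    k=np.zeros_like(m);k[y0:y1,x0:x1]=m[y0:y1,x0:x1];M=cv2.moments(k,True);return np.array([M["m10"],M["m01"]])/M["m00"],M["m00"],cv2.boundingRect(k)
E
python3 - <<'E'
from h import *
S=get_image("scene");T=get_image("top")
ps,a,b=red("scene",S,(375,180,425,235));pt,a2,b2=red("top",T,(255,185,290,225))
print(ps,a,b,pt,a2,b2,"tri",tri(ps,pt),onz("scene",ps,97),onz("top",pt,97))
# white tops
for n,im,roi in(("scene",S,(270,250,395,385)),("top",T,(330,175,445,260))):
    x0,y0,x1,y1=roi;c=im[y0:y1,x0:x1];h=cv2.cvtColor(c,cv2.COLOR_RGB2HSV)
    m=((h[...,2]>150)&(h[...,1]<60)).astype(np.uint8)
    print(n,"white sum",m.sum(),"V pct",np.percentile(h[...,2],[10,50,90]))
    cs,hier=cv2.findContours(m,cv2.RETR_CCOMP,cv2.CHAIN_APPROX_NONE)
    for q,hh in zip(cs,hier[0]):
        A=cv2.contourArea(q)
        if A>100:
            r=cv2.minAreaRect(q);print(" area",A,"hole" if hh[3]>=0 else "outer","rect",np.round(cv2.boxPoints(r)+[x0,y0],1).tolist())
            if len(q)>20: e=cv2.fitEllipse(q);print("  ell",np.array(e[0])+[x0,y0],e[1])
a=cv2.resize(T[170:270,180:450],None,fx=2.9,fy=2.9,interpolation=cv2.INTER_CUBIC)
b=cv2.resize(S[180:390,250:430],None,fx=1.5,fy=1.5,interpolation=cv2.INTER_CUBIC)[:305]
out=np.zeros((600,790,3),np.uint8);out[:290,:783]=a[:290,:783];out[292:292+b.shape[0],:b.shape[1]]=b
m=cv2.resize(S[255:380,250:390],None,fx=2.45,fy=2.45,interpolation=cv2.INTER_CUBIC);out[292:292+m.shape[0],300:300+m.shape[1]]=m[:308]
cv2.imwrite("pics/crop1.png",out[:,:,::-1])
E
```

```text
[402.19120879 205.62857143] 455.0 (390, 195, 25, 24) [270.08108108 202.7957958 ] 333.0 (260, 193, 21, 21) tri [603.81356493 207.08301519 100.97222068] [604.24408178 211.53768672  97.        ] [603.42469505 206.37081615  97.        ]
scene white sum 369 V pct [ 75. 125. 146.]
 area 287.0 outer rect [[351.8, 360.8], [378.9, 284.9], [384.2, 286.8], [357.0, 362.7]]
  ell [367.96906281 324.70892334] (4.501464366912842, 100.37322998046875)
top white sum 2374 V pct [ 77. 130. 156.]
 area 3146.0 outer rect [[340.8, 190.7], [403.1, 184.3], [408.6, 237.8], [346.3, 244.3]]
  ell [374.68370819 214.49316406] (60.99113082885742, 72.05860137939453)
 area 988.0 hole rect [[344.0, 205.0], [373.1, 195.3], [386.2, 234.6], [357.1, 244.3]]
  ell [364.7703476  219.63180161] (30.640840530395508, 41.28547286987305)
```

View pics/crop1.png

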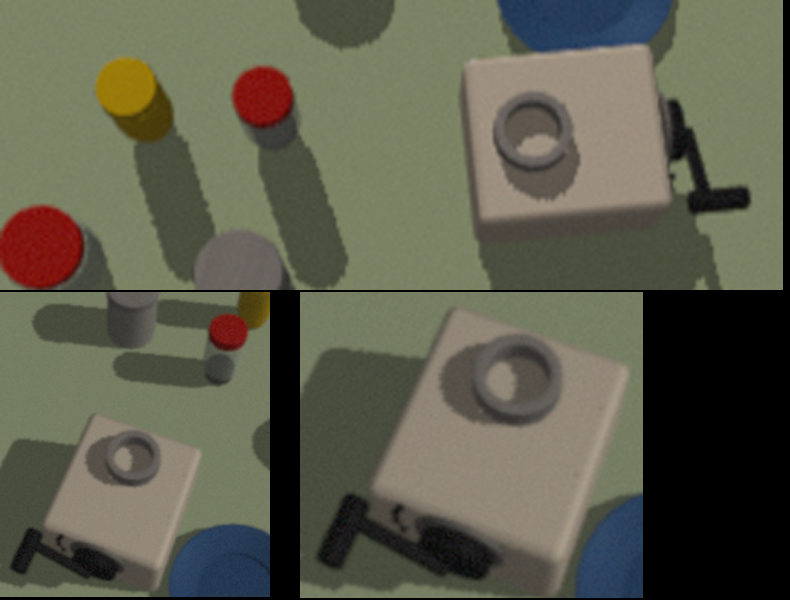

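The crop confirms both: the red-lidded slim jar has a grey foot, and the right-hand mill has its dial and bar towards −y. Next I'll measure the ring, housing yaw and bar.

```bash
python3 - <<'E'
from h import *
S=get_image("scene");T=get_image("top")
t=lambda p:(p[0]/2.9+180,p[1]/2.9+170)
s=lambda p:((p[0]-300)/2.45+250,(p[1]-292)/2.45+255)
ct=[onz("top",t(p),90) for p in((466,61),(648,45),(670,207),(482,222))]
print("top corners",np.round(ct,1).tolist(), [round(float(np.linalg.norm(ct[i]-ct[i-1])),1) for i in range(4)])
for i,j in((1,0),(2,3)):
    d=ct[j]-ct[i];print("yaw from y edge",np.arctan2(-d[0],d[1]))
for i,j in((3,0),(2,1)):
    d=ct[j]-ct[i];print("yaw from x edge",np.arctan2(d[1],d[0]))
cs=[onz("scene",s(p),90) for p in((455,308),(628,366),(553,590),(372,490))]
print("scene corners",np.round(cs,1).tolist())
# ring: hue/sat vs housing
for n,im,roi,g in(("scene",S,(315,265,365,312),(338,288)),("top",T,(342,194,388,240),(364,215))):
    x0,y0,x1,y1=roi;c=im[y0:y1,x0:x1].astype(int);rb=c[...,0]-c[...,2];c8=cv2.GaussianBlur(im,(3,3),0)[y0:y1,x0:x1].astype(float)
    ratio=c8[...,0]/c8[...,2]
    m=(ratio<1.09).astype(np.uint8);print(n,"ratio pct",np.percentile(ratio,[5,20,50,80,95]).round(2))
    k,hier=cv2.findContours(m,cv2.RETR_CCOMP,cv2.CHAIN_APPROX_NONE)
    for q,hh in zip(k,hier[0]):
        if cv2.contourArea(q)>60:
            e=cv2.fitEllipse(cv2.convexHull(q)) if len(q)>10 else None;print(" ","hole" if hh[3]>=0 else "outer",cv2.contourArea(q),np.round(np.array(e[0])+[x0,y0],1),np.round(e[1],1),onz(n,np.array(e[0])+[x0,y0],110).round(1))
print("hand ring",onz("top",t((533,130)),110),onz("scene",s((519,374)),110),tri(s((519,374)),t((533,130))))
# bar
for p in((690,199),(748,197)): print("bar top",onz("top",t(p),98).round(1))
for p in((353,503),(330,560)): print("bar scene",onz("scene",s(p),98).round(1))
E
```

```text
top corners [[644.8, 56.9, 90.0], [668.9, -78.8, 90.0], [545.6, -100.7, 90.0], [522.8, 36.1, 90.0]] [123.7, 137.8, 125.3, 138.7]
yaw from y edge 0.17542663728960176
yaw from y edge 0.1645248589148721
yaw from x edge 0.16883022821021426
yaw from x edge 0.1756505835032785
scene corners [[528.3, 38.0, 90.0], [648.0, 60.1, 90.0], [678.4, -92.9, 90.0], [553.0, -97.7, 90.0]]
scene ratio pct [1.1  1.12 1.19 1.21 1.22]
top ratio pct [1.12 1.2  1.23 1.24 1.24]
hand ring [589.91980914   4.91454642 110.        ] [594.72732709   9.20220399 110.        ] [592.45465651   7.04589918 109.41515929]
bar top [ 550.9 -113.4   98. ]
bar top [ 555.9 -155.6   98. ]
bar scene [ 550.  -112.8   98. ]
bar scene [ 558.4 -148.7   98. ]
```

Jar at about (604, 208), ring at about (592, 7), mill yaw 0.17. The two views differ by about 4 mm, which I'll refine once the jar is held. Moving now.

```bash
python3 -m creep '[{"dx":0.5,"dy":-0.5,"rz":-0.082,"grip":-1},{"dx":0.5,"dy":-0.5,"rz":-0.082,"grip":-1},{"dx":0.5,"dy":-0.5,"rz":-0.082,"grip":-1},{"dx":0.5,"dy":-0.5,"rz":-0.082,"grip":-1},{"dx":0.5,"dy":-0.5,"rz":-0.082,"grip":-1}]'
python3 -m creep '[{"dx":0.513,"dy":-0.524,"rz":-0.082,"grip":-1},{"dx":0.513,"dy":-0.524,"rz":-0.082,"grip":-1},{"dx":0.513,"dy":-0.524,"rz":-0.082,"grip":-1},{"dx":0.513,"dy":-0.524,"rz":-0.082,"grip":-1},{"dx":0.513,"dy":-0.524,"rz":-0.082,"grip":-1}]'
python3 -m creep '[{"grip":-1},{"grip":-1},{"grip":-1},{"grip":-1},{"grip":-1}]'
python3 - <<'E'
from h import *
s=ctrl.read_state();print(s["qpos"],s["tool_rot"],s["eef_pos"])
T=get_image("top");S=get_image("scene")
a=T[120:320,200:400];b=S[100:300,300:500]
cv2.imwrite("pics/near.png",cv2.resize(np.hstack([a,b]),None,fx=2,fy=2)[:,:,::-1])
E
```

```text
[-1.32581081  0.62867865  0.03847416  1.51767054 -0.02701001  0.99630172
 -0.02000467] [-3.14105160e+00 -3.23529789e-05  2.83078678e+00] [198.68878089 618.71269815 231.04551956]$[0]: bad value
$[0]: bad value
$[0]: bad value
```

View pics/near.png

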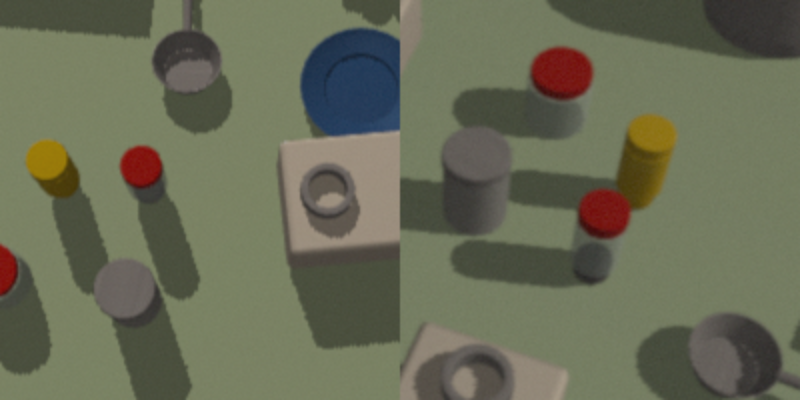

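The calls were refused, so the arm hasn't moved and the picture shows the jar untouched. The rows probably need all seven fields, so I'll retry with them filled in.

```bash
python3 -m creep '[{"dx":0.5,"dy":-0.5,"dz":0,"rx":0,"ry":0,"rz":-0.082,"grip":-1},{"dx":0.5,"dy":-0.5,"dz":0,"rx":0,"ry":0,"rz":-0.082,"grip":-1},{"dx":0.5,"dy":-0.5,"dz":0,"rx":0,"ry":0,"rz":-0.082,"grip":-1},{"dx":0.5,"dy":-0.5,"dz":0,"rx":0,"ry":0,"rz":-0.082,"grip":-1},{"dx":0.5,"dy":-0.5,"dz":0,"rx":0,"ry":0,"rz":-0.082,"grip":-1}]'
```

```text
clock: 1.02
eef_pos: [401.8, 415.4, 231.7]
tool_rot: [3.141, 0.002, 2.311]
force: [0.4, -0.1, -0.2]
width: 85.4
gripper_force: 0.0
```

```bash
python3 -m creep '[{"dx":0.513,"dy":-0.526,"dz":0,"rx":0,"ry":0,"rz":-0.082,"grip":-1},{"dx":0.513,"dy":-0.526,"dz":0,"rx":0,"ry":0,"rz":-0.082,"grip":-1},{"dx":0.513,"dy":-0.526,"dz":0,"rx":0,"ry":0,"rz":-0.082,"grip":-1},{"dx":0.513,"dy":-0.526,"dz":0,"rx":0,"ry":0,"rz":-0.082,"grip":-1},{"dx":0.513,"dy":-0.526,"dz":0,"rx":0,"ry":0,"rz":-0.082,"grip":-1}]'
python3 -m creep '[{"dx":0,"dy":0,"dz":-0.15,"rx":0,"ry":0,"rz":0,"grip":-1},{"dx":0,"dy":0,"dz":-0.15,"rx":0,"ry":0,"rz":0,"grip":-1},{"dx":0,"dy":0,"dz":-0.15,"rx":0,"ry":0,"rz":0,"grip":-1},{"dx":0,"dy":0,"dz":-0.15,"rx":0,"ry":0,"rz":0,"grip":-1},{"dx":0,"dy":0,"dz":-0.15,"rx":0,"ry":0,"rz":0,"grip":-1}]'
python3 - <<'E'
from h import *
s=ctrl.read_state();print(s["qpos"],s["tool_rot"],s["eef_pos"])
T=get_image("top");S=get_image("scene")
a=T[100:300,180:380];b=S[80:280,300:500]
cv2.imwrite("pics/near2.png",cv2.resize(np.hstack([a,b]),None,fx=2,fy=2)[:,:,::-1])
E
```

```text
clock: 1.65
eef_pos: [606.0, 205.4, 231.5]
tool_rot: [3.141, 0.001, 1.798]
force: [0.3, -0.4, -0.4]
width: 85.4
gripper_force: 0.0
clock: 2.28
eef_pos: [604.6, 209.3, 173.1]
tool_rot: [3.139, -0.001, 1.801]
force: [-1.0, -0.3, -0.4]
width: 85.3
gripper_force: 0.0
[-0.55248727  0.69327898  0.2968628   1.61498911 -0.24799243  0.8676351
  0.07085962] [ 3.13874429e+00 -5.63320864e-04  1.80132068e+00] [604.62485896 209.33762542 173.08598014]
```

View pics/near2.png

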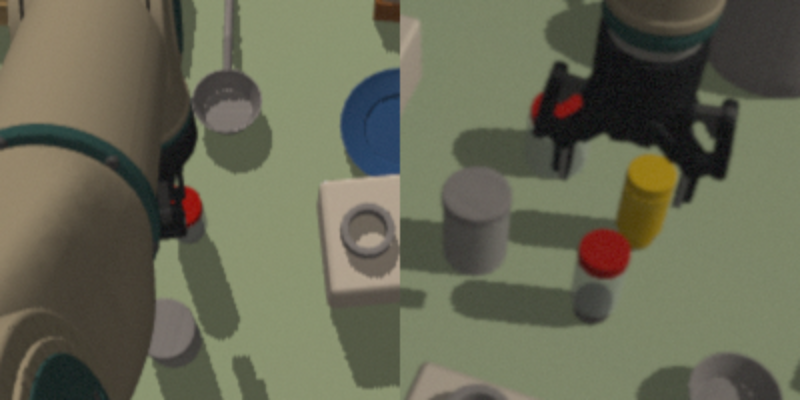

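Scene: the fingers straddle above the jar at crop (565..690,185), with the lid at (605,255). The top view is mostly blocked by the arm. I'll check the finger projection numerically.

```bash
python3 - <<'E'
from h import *
for w in (42.6,57):
  for s in(1,-1):
    for z in(173,186,200):
      P=np.array([604.6+s*w*.974,209.3+s*w*.229,z]);q=proj("scene",P);print(w,s,z,((q-[300,80])*2).round(1),((proj("top",P)-[180,100])*2).round(1))
print(((proj("scene",[604,209,102])-[300,80])*2))
E
```

```text
42.6 1 173 [268.3 211. ] [164.  141.8]
42.6 1 186 [271.4 200.8] [162.4 137.1]
42.6 1 200 [274.9 189.4] [160.6 131.9]
42.6 -1 173 [165.1 185.7] [174.6 223. ]
42.6 -1 186 [166.7 175.3] [173.1 219.4]
42.6 -1 200 [168.5 163.8] [171.4 215.4]
57 1 173 [286.1 215.4] [162.3 128.4]
57 1 186 [289.5 205.2] [160.6 123.5]
57 1 200 [293.3 193.8] [158.8 118.1]
57 -1 173 [148.  181.5] [176.4 237.1]
57 -1 186 [149.4 171.1] [175.  233.6]
57 -1 200 [150.9 159.6] [173.3 229.8]
[203.60095473 249.7835782 ]
```

The predicted finger positions match what the scene view shows. Descending.

```bash
python3 -m creep '[{"dx":0,"dy":0,"dz":-0.08,"rx":0,"ry":0,"rz":0,"grip":-1},{"dx":0,"dy":0,"dz":-0.16,"rx":0,"ry":0,"rz":0,"grip":-1},{"dx":0,"dy":0,"dz":-0.24,"rx":0,"ry":0,"rz":0,"grip":-1},{"dx":0,"dy":0,"dz":-0.315,"rx":0,"ry":0,"rz":0,"grip":-1},{"dx":0,"dy":0,"dz":-0.315,"rx":0,"ry":0,"rz":0,"grip":-1}]'
python3 -m creep '[{"dx":0,"dy":0,"dz":0,"rx":0,"ry":0,"rz":0,"grip":-0.2},{"dx":0,"dy":0,"dz":0,"rx":0,"ry":0,"rz":0,"grip":0},{"dx":0,"dy":0,"dz":0,"rx":0,"ry":0,"rz":0,"grip":0.2},{"dx":0,"dy":0,"dz":0,"rx":0,"ry":0,"rz":0,"grip":1},{"dx":0,"dy":0,"dz":0,"rx":0,"ry":0,"rz":0,"grip":1}]'
python3 -m creep '[{"dx":0,"dy":0,"dz":0,"rx":0,"ry":0,"rz":0,"grip":1},{"dx":0,"dy":0,"dz":0,"rx":0,"ry":0,"rz":0,"grip":1},{"dx":0,"dy":0,"dz":0,"rx":0,"ry":0,"rz":0,"grip":1},{"dx":0,"dy":0,"dz":0,"rx":0,"ry":0,"rz":0,"grip":1},{"dx":0,"dy":0,"dz":0,"rx":0,"ry":0,"rz":0,"grip":1}]'
```

```text
clock: 3.0
eef_pos: [602.2, 208.1, 43.5]
tool_rot: [-3.137, 0.0, 1.8]
force: [-0.4, 0.5, 0.2]
width: 85.3
gripper_force: 0.0
clock: 3.62
eef_pos: [604.8, 208.7, 47.1]
tool_rot: [3.139, -0.001, 1.8]
force: [-1.9, -0.4, 7.0]
width: 45.6
gripper_force: 60.2
clock: 4.25
eef_pos: [604.7, 208.8, 47.1]
tool_rot: [3.139, -0.001, 1.8]
force: [-0.7, 0.0, 6.4]
width: 44.9
gripper_force: 60.2
```

Grasped at width 45. With the jar's base at z=0, TCP is at about 47, so home is TCP ≈ 137. Lifting and carrying.

```bash
python3 -m creep '[{"dx":0,"dy":0,"dz":0.05,"rx":0,"ry":0,"rz":0,"grip":1},{"dx":0,"dy":0,"dz":0.13,"rx":0,"ry":0,"rz":0,"grip":1},{"dx":0,"dy":0,"dz":0.23,"rx":0,"ry":0,"rz":0,"grip":1},{"dx":0,"dy":0,"dz":0.33,"rx":0,"ry":0,"rz":0,"grip":1},{"dx":0,"dy":0,"dz":0.4,"rx":0,"ry":0,"rz":0,"grip":1}]'
python3 -m creep '[{"dx":-0.005,"dy":-0.08,"dz":0,"rx":0,"ry":0,"rz":0,"grip":1},{"dx":-0.01,"dy":-0.18,"dz":0,"rx":0,"ry":0,"rz":0,"grip":1},{"dx":-0.02,"dy":-0.3,"dz":0,"rx":0,"ry":0,"rz":0,"grip":1},{"dx":-0.03,"dy":-0.42,"dz":0,"rx":0,"ry":0,"rz":0,"grip":1},{"dx":-0.03,"dy":-0.503,"dz":0,"rx":0,"ry":0,"rz":0,"grip":1}]'
python3 -m creep '[{"dx":0,"dy":0,"dz":-0.03,"rx":0,"ry":0,"rz":0,"grip":1},{"dx":0,"dy":0,"dz":-0.06,"rx":0,"ry":0,"rz":0,"grip":1},{"dx":0,"dy":0,"dz":-0.06,"rx":0,"ry":0,"rz":0,"grip":1},{"dx":0,"dy":0,"dz":-0.06,"rx":0,"ry":0,"rz":0,"grip":1},{"dx":0,"dy":0,"dz":-0.06,"rx":0,"ry":0,"rz":0,"grip":1}]'
python3 - <<'E'
from h import *
s=ctrl.read_state();print(s["qpos"],s["tool_rot"],s["eef_pos"])
T=get_image("top");S=get_image("scene");np.savez("held.npz",T=T,S=S,p=s["eef_pos"])
p=s["eef_pos"];print([proj(n,[p[0],p[1],p[2]-47+z]).round(1) for n in("scene","top") for z in(0,102)])
a=cv2.resize(S[200:350,260:430],None,fx=3.5,fy=3.5);b=cv2.resize(T[150:300,300:440],None,fx=1.4,fy=1.4)
o=np.zeros((530,795,3),np.uint8);o[:525,:595]=a;o[:210,597:793]=b
cv2.imwrite("pics/held.png",o[:,:,::-1])
E
```

```text
clock: 4.88
eef_pos: [604.6, 208.6, 208.7]
tool_rot: [3.138, -0.0, 1.8]
force: [-0.1, 0.9, -2.7]
width: 45.0
gripper_force: 61.3
clock: 5.5
eef_pos: [591.4, 4.2, 206.7]
tool_rot: [3.141, 0.001, 1.798]
force: [-1.0, -1.5, -1.7]
width: 44.7
gripper_force: 61.4
clock: 6.12
eef_pos: [592.2, 7.9, 181.6]
tool_rot: [3.141, -0.0, 1.801]
force: [0.3, -0.4, -1.6]
width: 44.9
gripper_force: 61.4
[-0.2452251   0.61969065  0.29312686  1.74272555 -0.23339197  0.81278029
  0.38812112] [ 3.14099798e+00 -8.20680514e-06  1.80131443e+00] [592.22966753   7.89322645 181.6044134 ]
[array([337.9, 281.1]), array([339.6, 246.1]), array([363.6, 210.5]), array([368.9, 195.3])]
```

View pics/held.png

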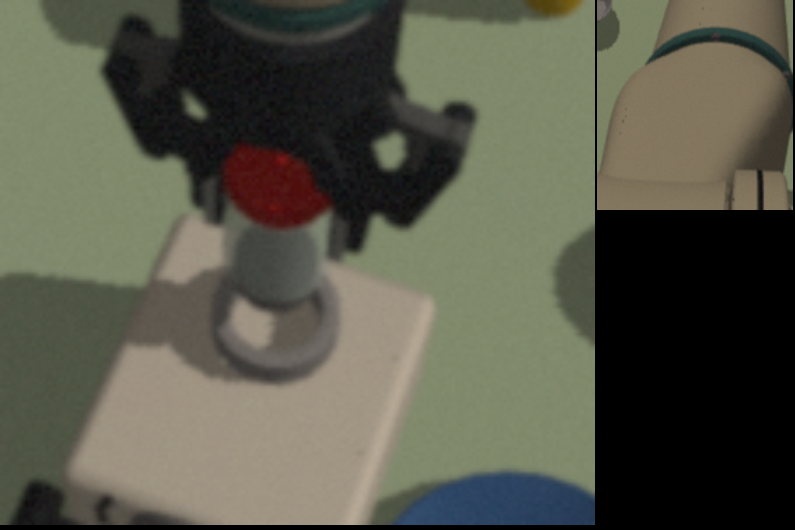

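Scene: the jar hangs centred in the fingers, with the foot spanning crop x 237..318 and its bottom edge at y≈305. The ring spans x 215..338, so it is nearly aligned across the view. I'll check the depth direction numerically.

```bash
python3 - <<'E'
from h import *
d=np.load("held.npz");S=d["S"];p=d["p"]
I=cv2.imread("pics/scene0.png")[:,:,::-1];J=cv2.imread("pics/top0.png")[:,:,::-1]
def ringpts(P,z,r): return [(P[0]+r*np.cos(a),P[1]+r*np.sin(a),z) for a in np.linspace(0,2*np.pi,60)]
def bb(n,P,z,r):
    q=np.array([proj(n,x) for x in ringpts(P,z,r)]);return np.r_[q.min(0),q.max(0)].round(1)
P=(592.2,7.9)
for n,im,roi in(("scene",I,(305,258,370,322)),("top",J,(338,190,392,240))):
    x0,y0,x1,y1=roi;b=cv2.bilateralFilter(np.ascontiguousarray(im),5,40,3)[y0:y1,x0:x1].astype(float)
    r=b[...,0]/b[...,2];m=(r<1.155).astype(np.uint8)
    k,h=cv2.findContours(m,cv2.RETR_CCOMP,cv2.CHAIN_APPROX_NONE)
    for q,hh in zip(k,h[0]):
        if cv2.contourArea(q)>80: x,y,w,hgt=cv2.boundingRect(q);print(n,"hole" if hh[3]>=0 else "outer",cv2.contourArea(q),(x+x0,y+y0,x+w-1+x0,y+hgt-1+y0))
    print("pred rim outer z110",bb(n,P,110,29),"inner",bb(n,P,110,20.5),"base outer z90",bb(n,P,90,29))
z=p[2]-47
print("pred foot base",bb("scene",P,z,14),"chamfer edge",bb("scene",P,z+4,18),"lid top",bb("scene",P,z+102,23))
g=cv2.cvtColor(S,cv2.COLOR_RGB2GRAY)
for y in(270,274,278): print(y,g[y,318:362].tolist())
for x in(333,337,341,345): print(x,g[262:312,x].tolist())
x=339;print("orig col",cv2.cvtColor(np.ascontiguousarray(I),cv2.COLOR_RGB2GRAY)[265:315,x].tolist())
E
```

```text
scene outer 1034.0 (319, 272, 356, 308)
scene hole 388.5 (325, 281, 351, 300)
pred rim outer z110 [318.9 271.8 356.3 305.6] inner [324.4 276.6 350.8 300.4] base outer z90 [319.  277.7 355.6 310.9]
top outer 529.0 (350, 202, 376, 228)
top hole 278.5 (353, 206, 373, 224)
pred rim outer z110 [348.7 200.5 376.2 227. ] inner [352.7 204.3 372.2 223.1] base outer z90 [348.1 203.2 375.  229.2]
pred foot base [328.6 272.9 347.2 289.5] chamfer edge [326.  269.3 350.  290.7] lid top [322.3 231.6 356.9 261.2]
270 [146, 147, 148, 150, 145, 127, 112, 103, 95, 84, 70, 69, 70, 68, 69, 69, 71, 72, 73, 73, 73, 75, 74, 76, 78, 79, 83, 86, 88, 87, 92, 97, 109, 122, 123, 98, 61, 60, 64, 62, 54, 36, 27, 19]
274 [149, 147, 146, 148, 144, 130, 114, 101, 86, 75, 66, 69, 65, 69, 70, 67, 69, 69, 72, 73, 68, 75, 75, 76, 79, 82, 79, 85, 89, 91, 92, 95, 107, 119, 125, 117, 108, 99, 92, 103, 116, 129, 130, 132]
278 [90, 91, 87, 90, 85, 80, 75, 71, 69, 67, 66, 65, 68, 66, 70, 70, 69, 72, 69, 69, 74, 75, 77, 79, 80, 81, 87, 86, 90, 92, 94, 98, 109, 119, 125, 135, 143, 149, 149, 149, 150, 148, 145, 144]
333 [39, 53, 
[... 377 characters left out ...]
99, 103, 103, 104, 94, 72, 61, 62, 65, 97, 139, 150]
341 [32, 34, 42, 62, 80, 77, 76, 77, 76, 75, 76, 75, 76, 76, 76, 81, 79, 76, 80, 79, 80, 80, 76, 77, 62, 56, 58, 76, 89, 90, 90, 89, 90, 89, 90, 90, 92, 89, 95, 101, 102, 101, 96, 77, 68, 70, 83, 108, 138, 148]
345 [34, 33, 61, 80, 87, 85, 85, 85, 86, 85, 84, 83, 85, 89, 86, 88, 86, 88, 90, 88, 89, 91, 87, 75, 68, 75, 84, 89, 89, 88, 91, 89, 90, 88, 93, 91, 92, 98, 101, 100, 104, 103, 87, 84, 81, 88, 114, 139, 152, 150]
orig col [121, 123, 121, 119, 122, 126, 124, 108, 100, 93, 89, 76, 63, 55, 54, 54, 63, 79, 80, 83, 83, 82, 82, 83, 87, 85, 89, 85, 87, 84, 82, 82, 81, 81, 81, 86, 89, 93, 98, 87, 70, 64, 65, 68, 87, 120, 132, 137, 137, 138]
```

Jar and ring agree with prediction to about 1 mm in the scene view. Lowering slowly and watching the force.

```bash
python3 -m creep '[{"dx":0,"dy":0,"dz":-0.015,"rx":0,"ry":0,"rz":0,"grip":1},{"dx":0,"dy":0,"dz":-0.03,"rx":0,"ry":0,"rz":0,"grip":1},{"dx":0,"dy":0,"dz":-0.045,"rx":0,"ry":0,"rz":0,"grip":1},{"dx":0,"dy":0,"dz":-0.055,"rx":0,"ry":0,"rz":0,"grip":1},{"dx":0,"dy":0,"dz":-0.06,"rx":0,"ry":0,"rz":0,"grip":1}]'
python3 -m creep '[{"dx":0,"dy":0,"dz":-0.006,"rx":0,"ry":0,"rz":0,"grip":1},{"dx":0,"dy":0,"dz":-0.012,"rx":0,"ry":0,"rz":0,"grip":1},{"dx":0,"dy":0,"dz":-0.018,"rx":0,"ry":0,"rz":0,"grip":1},{"dx":0,"dy":0,"dz":-0.024,"rx":0,"ry":0,"rz":0,"grip":1},{"dx":0,"dy":0,"dz":-0.03,"rx":0,"ry":0,"rz":0,"grip":1}]'
```

```text
clock: 6.85
eef_pos: [591.8, 7.3, 156.9]
tool_rot: [-3.141, -0.0, 1.8]
force: [-0.1, 0.1, -2.0]
width: 45.2
gripper_force: 61.4
clock: 7.48
eef_pos: [592.0, 7.3, 145.2]
tool_rot: [3.142, -0.0, 1.8]
force: [1.4, -0.4, -1.9]
width: 44.9
gripper_force: 61.4
```

```bash
python3 -m creep '[{"dx":0,"dy":0,"dz":-0.005,"rx":0,"ry":0,"rz":0,"grip":1},{"dx":0,"dy":0,"dz":-0.01,"rx":0,"ry":0,"rz":0,"grip":1},{"dx":0,"dy":0,"dz":-0.015,"rx":0,"ry":0,"rz":0,"grip":1},{"dx":0,"dy":0,"dz":-0.018,"rx":0,"ry":0,"rz":0,"grip":1},{"dx":0,"dy":0,"dz":-0.018,"rx":0,"ry":0,"rz":0,"grip":1}]'
python3 -m creep '[{"dx":0,"dy":0,"dz":-0.002,"rx":0,"ry":0,"rz":0,"grip":1},{"dx":0,"dy":0,"dz":-0.004,"rx":0,"ry":0,"rz":0,"grip":1},{"dx":0,"dy":0,"dz":-0.006,"rx":0,"ry":0,"rz":0,"grip":1},{"dx":0,"dy":0,"dz":-0.006,"rx":0,"ry":0,"rz":0,"grip":1},{"dx":0,"dy":0,"dz":-0.006,"rx":0,"ry":0,"rz":0,"grip":1}]'
```

```text
clock: 8.1
eef_pos: [591.9, 7.3, 138.0]
tool_rot: [-3.141, -0.0, 1.8]
force: [0.1, 0.9, -1.7]
width: 44.7
gripper_force: 61.4
clock: 8.72
eef_pos: [592.1, 7.2, 137.0]
tool_rot: [3.141, -0.0, 1.8]
force: [-2.3, -1.6, 8.2]
width: 45.2
gripper_force: 62.0
```

Seated at the expected height (137.0) with about 10 N of contact. Releasing.

```bash
python3 -m creep '[{"dx":0,"dy":0,"dz":0,"rx":0,"ry":0,"rz":0,"grip":0},{"dx":0,"dy":0,"dz":0,"rx":0,"ry":0,"rz":0,"grip":-0.2},{"dx":0,"dy":0,"dz":0,"rx":0,"ry":0,"rz":0,"grip":-0.5},{"dx":0,"dy":0,"dz":0,"rx":0,"ry":0,"rz":0,"grip":-1},{"dx":0,"dy":0,"dz":0,"rx":0,"ry":0,"rz":0,"grip":-1}]'
python3 -m creep '[{"dx":0,"dy":0,"dz":0,"rx":0,"ry":0,"rz":0,"grip":-1},{"dx":0,"dy":0,"dz":0.04,"rx":0,"ry":0,"rz":0,"grip":-1},{"dx":0,"dy":0,"dz":0.12,"rx":0,"ry":0,"rz":0,"grip":-1},{"dx":0,"dy":0,"dz":0.22,"rx":0,"ry":0,"rz":0,"grip":-1},{"dx":0,"dy":0,"dz":0.3,"rx":0,"ry":0,"rz":0,"grip":-1}]'
python3 - <<'E'
from h import *
S=get_image("scene");T=get_image("top");print(ctrl.read_state()["eef_pos"])
c,a,b=red("scene",S,(310,220,370,285));print(c,a,b)
print("pred foot-home lid bbox centre", [proj("scene",[592.1,7.2,z]).round(1) for z in(192,187,176)])
o=cv2.resize(S[180:380,230:430],None,fx=3,fy=3)
cv2.imwrite("pics/seated.png",o[:,:,::-1])
E
```

```text
clock: 9.35
eef_pos: [591.9, 7.3, 135.6]
tool_rot: [-3.141, -0.0, 1.8]
force: [0.3, 0.4, 0.0]
width: 85.2
gripper_force: 0.0
clock: 9.98
eef_pos: [592.5, 7.1, 258.6]
tool_rot: [3.139, 0.0, 1.8]
force: [-0.1, -1.0, -0.2]
width: 85.3
gripper_force: 0.0
[594.58006717   6.86354835 260.74252918]
[338.76095618 263.87915007] 753.0 (324, 249, 31, 31)
pred foot-home lid bbox centre [array([338.5, 262.8]), array([338.4, 264.6]), array([338.2, 268.3])]
```

View pics/seated.png

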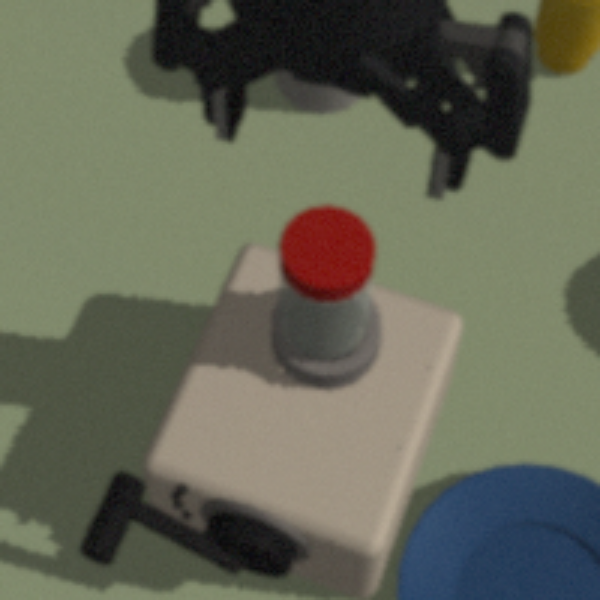

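Scene: the jar stands upright in the ring with the lid at crop (327,250), and its centroid matches the predicted home pose to under 1 px. The bar is at crop (112,517), undisturbed. Next I'll shut the fingers and go above the bar at about (549.5, −138).

```bash
python3 -m creep '[{"dx":-0.03,"dy":-0.1,"dz":0,"rx":0,"ry":0,"rz":0,"grip":1},{"dx":-0.06,"dy":-0.2,"dz":0,"rx":0,"ry":0,"rz":0,"grip":1},{"dx":-0.09,"dy":-0.3,"dz":0,"rx":0,"ry":0,"rz":0,"grip":1},{"dx":-0.106,"dy":-0.364,"dz":0,"rx":0,"ry":0,"rz":0,"grip":1},{"dx":-0.106,"dy":-0.364,"dz":0,"rx":0,"ry":0,"rz":0,"grip":1}]'
python3 -m creep '[{"dx":0,"dy":0,"dz":-0.1,"rx":0,"ry":0,"rz":0,"grip":1},{"dx":0,"dy":0,"dz":-0.2,"rx":0,"ry":0,"rz":0,"grip":1},{"dx":0,"dy":0,"dz":-0.3,"rx":0,"ry":0,"rz":0,"grip":1},{"dx":0,"dy":0,"dz":-0.335,"rx":0,"ry":0,"rz":0,"grip":1},{"dx":0,"dy":0,"dz":-0.335,"rx":0,"ry":0,"rz":0,"grip":1}]'
python3 - <<'E'
from h import *
S=get_image("scene");print(ctrl.read_state()["eef_pos"])
cv2.imwrite("pics/bar.png",cv2.resize(S[220:420,200:400],None,fx=3,fy=3)[:,:,::-1])
E
```

```text
clock: 10.7
eef_pos: [548.5, -141.0, 256.0]
tool_rot: [-3.141, 0.001, 1.796]
force: [0.2, 0.2, 0.0]
width: 0.2
gripper_force: 0.0
clock: 11.32
eef_pos: [549.6, -137.4, 121.4]
tool_rot: [-3.141, -0.001, 1.801]
force: [0.7, 0.8, 0.3]
width: -0.0
gripper_force: 0.0
[ 550.34627693 -137.91719873  122.3801671 ]
```

View pics/bar.png

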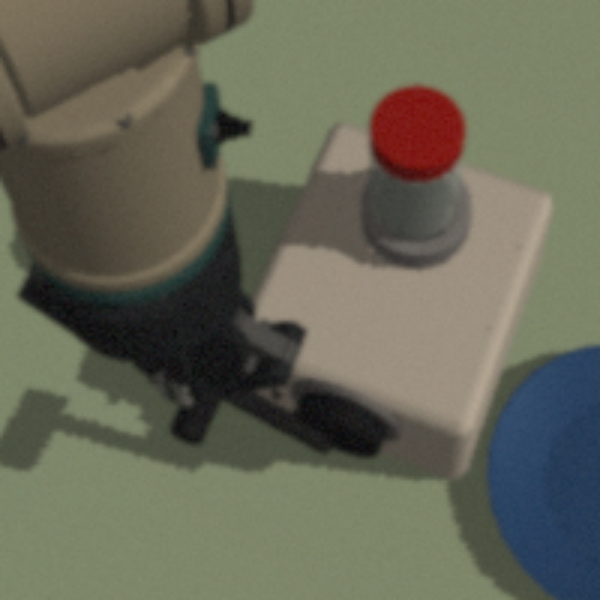

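Scene: the shut fingers are over the bar at crop (200,410), clear of the housing, and the jar is still seated. Pressing in steps.

```bash
python3 -m creep '[{"dx":0,"dy":0,"dz":-0.02,"rx":0,"ry":0,"rz":0,"grip":1},{"dx":0,"dy":0,"dz":-0.04,"rx":0,"ry":0,"rz":0,"grip":1},{"dx":0,"dy":0,"dz":-0.055,"rx":0,"ry":0,"rz":0,"grip":1},{"dx":0,"dy":0,"dz":-0.065,"rx":0,"ry":0,"rz":0,"grip":1},{"dx":0,"dy":0,"dz":-0.07,"rx":0,"ry":0,"rz":0,"grip":1}]'
python3 -m creep '[{"dx":0,"dy":0,"dz":-0.015,"rx":0,"ry":0,"rz":0,"grip":1},{"dx":0,"dy":0,"dz":-0.03,"rx":0,"ry":0,"rz":0,"grip":1},{"dx":0,"dy":0,"dz":-0.045,"rx":0,"ry":0,"rz":0,"grip":1},{"dx":0,"dy":0,"dz":-0.06,"rx":0,"ry":0,"rz":0,"grip":1},{"dx":0,"dy":0,"dz":-0.07,"rx":0,"ry":0,"rz":0,"grip":1}]'
```

```text
clock: 12.0
eef_pos: [547.5, -138.9, 93.6]
tool_rot: [-3.138, -0.001, 1.799]
force: [-4.0, -0.3, 5.8]
width: -0.1
gripper_force: 2.4
clock: 12.62
eef_pos: [549.0, -138.6, 65.3]
tool_rot: [-3.141, -0.0, 1.8]
force: [-5.0, -0.9, 6.1]
width: 0.0
gripper_force: 2.6
```

```bash
python3 -m creep '[{"dx":0,"dy":0,"dz":-0.015,"rx":0,"ry":0,"rz":0,"grip":1},{"dx":0,"dy":0,"dz":-0.03,"rx":0,"ry":0,"rz":0,"grip":1},{"dx":0,"dy":0,"dz":-0.042,"rx":0,"ry":0,"rz":0,"grip":1},{"dx":0,"dy":0,"dz":-0.05,"rx":0,"ry":0,"rz":0,"grip":1},{"dx":0,"dy":0,"dz":-0.053,"rx":0,"ry":0,"rz":0,"grip":1}]'
python3 -m creep '[{"dx":0,"dy":0,"dz":0,"rx":0,"ry":0,"rz":0,"grip":1},{"dx":0,"dy":0,"dz":0,"rx":0,"ry":0,"rz":0,"grip":1},{"dx":0,"dy":0,"dz":0,"rx":0,"ry":0,"rz":0,"grip":1},{"dx":0,"dy":0,"dz":0,"rx":0,"ry":0,"rz":0,"grip":1},{"dx":0,"dy":0,"dz":0,"rx":0,"ry":0,"rz":0,"grip":1}]'
python3 - <<'E'
from h import *
S=get_image("scene");s=ctrl.read_state();print(s["eef_pos"],s["force"])
print(red("scene",S,(310,220,370,285)))
cv2.imwrite("pics/press.png",cv2.resize(S[220:420,200:400],None,fx=3,fy=3)[:,:,::-1])
E
```

```text
clock: 13.25
eef_pos: [551.9, -138.0, 45.0]
tool_rot: [3.138, 0.001, 1.801]
force: [-0.5, -0.4, 7.0]
width: -0.2
gripper_force: 3.8
clock: 13.88
eef_pos: [551.8, -138.0, 45.2]
tool_rot: [3.138, 0.001, 1.801]
force: [-0.5, 0.1, 7.1]
width: -0.0
gripper_force: 3.5
[ 551.81597398 -138.0215816    45.24256246] [0.50192174 0.4691033  6.02463271]
(array([338.84759358, 263.85427807]), 748.0, (324, 249, 31, 31))
```

View pics/press.png

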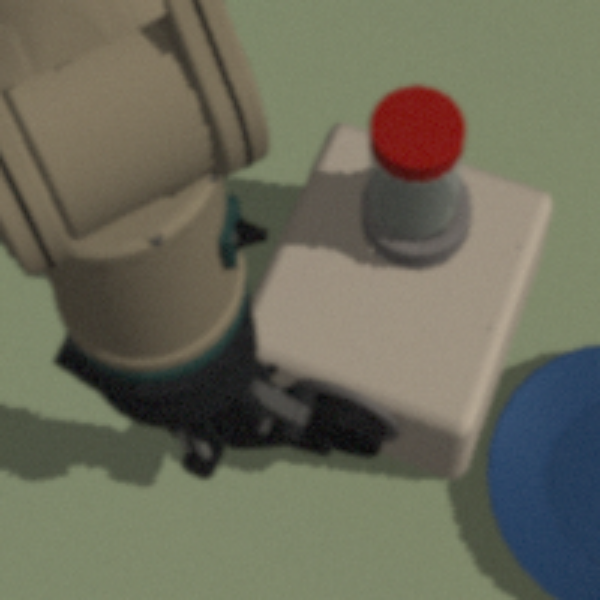

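Scene: the bar is pressed down with its end at crop (203,460), the jar is seated and its lid centroid hasn't moved. TCP at 45.2 puts the bar centre near 36 mm, so the joint is about 0.87, and the push is a steady 6–7 N. Handing in.

```bash
python3 -c "
from cell import ctrl
print(ctrl.finish_job())"
```

```text
the job is handed in; nothing more can be done
None
```

The slim jar stands upright and fully home in the mill's ring and was let go there. The fingers hold the thumb bar at about the third click (joint about 0.87 rad, worked out from the fingertip height, with a 6–7 N push), and I handed the job in during that hold; no verdict was returned.

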